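Load a board with a loose choke onto the preheater with the lifting spatula

ROBOT

A 6-joint arm with a two-finger parallel gripper is mounted at the origin on the work surface. World frame = base frame: x ahead of the robot, y to its left, z up, the work surface at z = 0. Lengths are in m, angles in rad, forces in N, time in s.
With the tool pointing down it reaches from about 0.3 to 0.775 m from the base axis. Payload 14.6 kg.
Tool frame: the origin (TCP) lies between the finger pads; the fingertips stand ctrl.tcp_to_tips ahead of it and the grasp point (between the pads) is the TCP (ctrl.tcp_to_tips is the distance from the TCP to the fingertips, in m); z points along the fingers, y is the line along which they close (so a half turn about z gives the same grasp; the last joint's range is limited). The gripper opens to 85 mm and grips with 20 to 120 N. Pads are 22 mm wide; open, the fingers measure 114 mm over their backs; the gripper's body (76 mm by 85 mm) begins 54 mm behind the grasp point. The pads swing forward as they close: fully open they stand 13 mm farther back than shut.
Start: joints at [1.259, 0.3, 1.521, -0, 1.321, -0.067], TCP at [0.133, 0.534, 0.25] pointing down, gripper open.
Joint ranges: [-3.03, 3.03], [-0.79, 2.21], [0.23, 2.52], [-1.04, 4.18], [0, 3.07], [-2.55, 2.55]. Speed limits (rad/s): [2.22, 2.22, 2.57, 3.14, 3.14, 3.14].

INTERFACE

Orientations are given as a unit quaternion [w, x, y, z].
In Python, from rig import telemetry, read_camera, order, ctrl gives the robot as it stands.
- The arm moves only by the shell command python3 -m creep 'ROWS'. ROWS is a JSON object of lists of equal length, an entry for each row: "twist": the turn, a rotation vector about the tool's x, y, z in units of 6 degrees (1.0 is 6 degrees), a list of three; "offset": the shift along the tool's x, y, z in units of 25 mm (1.0 is 25 mm), a list of three; "claw": the opening in per cent of the stroke, from 0 (shut) to 100 (fully open). A call has 1 to 5 rows; each row shifts and turns the commanded pose from where the row before left it, along the tool's axes as they then stand; what a row does not reach is not made up. A row lasts 1/12 s, in which the tool goes at most 41.7 mm and 7.16 degrees, less where a joint would pass 70% of its speed; a pose out of reach is approached as far as the arm can. A call is refused whole if a number of a shift passes 1 or a number of a turn 1, either way. A call with a gripper value outside its range is refused whole. The fingers move at their own pace and stop on an object; the grip force is fixed at half the most. Time passes only in rows, so rows that do not move let the fingers close. It gives the time, the measured TCP pose, the force, the opening and the grip force at its end, in the units of the state.
- telemetry.state(): the state, without advancing time (a new reading comes with each control period).
- read_camera(name): name is "scene" or "side" or "wrist"; returns a dict with "image" (400x640x3 uint8, blue, green, red), "range_z" (400x640 float32, m along the optical axis (not along the pixel's ray), 0 where there is no reading), "fx", "fy", "cx", "cy" (pixels), "dist" ([k1, k2, p1, p2, k3] as OpenCV has them; the pictures are not rectified), "world_to_cam" (4x4, takes a point from world to camera coordinates). Camera axes: x right, y up, looking along -z (the intrinsics and any distortion apply to the point x, -y, -z); pixel columns grow to the right and rows downward; lengths in m; the calibration is good to about 2 mm. A picture is of the moment at which its call begins.
- order.job_done(): hands the job in; it is judged then, once.
The state is a dict: "clock": time; "joints": joint angles; "joint_vel": joint speeds; "tau": joint torques, N m; "ee_pos": TCP position; "eef_rot": TCP orientation; "force": force on the tool from outside, world axes, zero at the start; "ft_torque": the same for the moment, N m; "grip_width": finger opening in m; "gripper_force": force on a finger pad.
Only numpy, scipy, OpenCV 4.12 (cv2) and the standard library are available. Lean on these libraries where they do the work, as an engineer would, in place of code of your own. Each camera call takes 0.05 s, during which the arm holds its last target. There are 200 camera calls.

TASK

Take the lifting spatula from its rest, slide its blade under the circuit board on the assembly stand and carry the board, balanced level on the blade so that the unsoldered choke stays on its pads, to the preheater; lower the blade between the two rails so that the board is left lying flat on both of them, centred over the heater, and draw the blade out. Lay the spatula back on its rest as you found it and, once the board is in place, turn the preheater's rotary switch clockwise all the way from off to on. Do not touch the board or the choke with the gripper, and leave the tin, the reel and the cutters where they are.

Things in the scene. Friction and masses are not known exactly. Their poses are not given: they have to be found in the camera images.
- spatula: Cranked lifting spatula, 130 g: flat steel blade 38 wide, 2 thick, neck, black handle 16 wide x 18 tall. Origin on the blade's underside; x to the blade's tip, z up. Blade x -75 to +42 (last 12 tapered), neck rising from x -71 to -101, level handle x -101 to -235, its centre line 33 above the underside. Centre of mass near x -75. Starts level on its rest. Grip the handle's flats firmly (80 N).
- spatula_grip (a point): Where to grip the handle: middle of its section, at x -130, z +33 in the spatula's frame; 61 above the table while on the rest. Axes as the spatula's.
- rest: Fixed grey sheet-metal spatula rest; x points the way the blade lies, z up. A channel (x -48 to +28, floor 28 above the table) carries the blade, between flared lips 8 high; a fork at x -210 (floor at 52, flared prongs 14 high) carries the handle's tail. About 3 of play on each side. Under the handle between them only a 4 thick base strip.
- rest_seat (a point): Where the spatula's origin lies, with the axes aligned, when it is properly on its rest: on the channel's floor, 28 above the table.
- stand: Fixed assembly stand: base 110 x 120 x 8 (x, y, z), origin under its centre. Two rails along x, 105 long, ledge tops 45 above the table; ledges 3 thick, 52 apart, nothing between or below them down to the base; lips outside them 78 apart, flared, 7 high. Rail ends are open: the blade enters from the -x end, which faces the robot.
- board: Loose circuit board 90 x 70 x 2.4 (x, y, z), 45 g, lying across the stand's two ledges. Origin at the centre of its underside, x along its length and the rails, z up. Small soldered parts stand up to 12 above its underside.
- choke: Power choke, a loose dark grey block 19 x 19 x 10, 16 g, resting unsoldered on the board's pads. Origin at the centre of its underside.
- choke_pads (a point): Centre of the choke's pads on the board's top: 12 to +x and 8 to -y of the board's centre, 2.4 above its underside. The choke's origin starts here (within 0.5) and must stay within 3.
- preheater: Fixed preheater, housing 200 x 260 x 56 (x, y, z), origin under its centre, -x side to the robot. Heater window 150 square, centred at y +40. Over it two rails along x, 150 long, open-ended, ledge tops 88 above the table; ledges 3 thick, 52 apart; flared lips outside, 78 apart, 7 high. Cross rods at x -68 and +68 reach 66 above the table; free from there up to the ledges. Switch strip along -y.
- rails_mid (a point): Middle of the preheater's rails, over the heater's centre, at the height of the ledge tops (88 above the table): where the centre of the board's underside belongs. Axes as the preheater's.
- heat_switch_grip (a point): On the axis of the rotary switch, at the height to grip its upright bar (38 long, 14 wide, rising from 70 to 100 above the table): 93 above the table.
- heat_switch (a joint): Rotary switch on the preheater's control strip, a round knob 40 in diameter with a bar grip on top, at x = -35, y = -92 in the preheater's frame. 0 = off (the bar lies along the preheater's x axis), 1.57 = on, a quarter turn clockwise seen from above, at a hard stop. It stays where it is left; light friction.
- flux_tin: Bystander: round red tin, 55 in diameter, 22 high. Origin at the centre of its underside.
- solder_reel: Bystander: solder reel standing on its flange, 60 in diameter, 38 high. Origin at the centre of its underside.
- cutters: Bystander: side cutters with red handles, 135 long, 14 high, lying flat; origin under their pivot, jaws to +x.

How it is judged:
On the way, in this order (a step that is already met when the one before it is completed fails the run):
1. the board is lifted clear of the stand, lying on the spatula with its choke in place (z of board in the frame of stand above 0.065 m and contact force between board and spatula above 0.15 N and distance between choke and choke_pads below 0.003 m), for 0.2 s.
2. the board lies flat on both of the preheater's rails, centred over the heater, with the choke on its pads and the spatula no longer touching it (x of board in the frame of rails_mid between -0.015 and 0.015 m and y of board in the frame of rails_mid between -0.008 and 0.008 m and z of board in the frame of rails_mid between -0.003 and 0.003 m and angle between board's own z axis and vertical below 0.05 rad and contact force between board and preheater above 0.15 N and distance between choke and choke_pads below 0.003 m and contact force between board and spatula below 0.05 N), for 0.3 s.
At the end, for the whole second after the job is handed in: Board still and flat (0.05 rad) on both preheater rails, within 15 mm of the middle along and 8 mm across; choke within 3 mm of its pads; spatula still and level on its rest (15 mm, 0.1 rad, height 4 mm); switch past 1.4 rad; tin, reel and cutters moved under 30 mm (all of step 2 and linear speed of each of board, spatula below 0.01 m/s and horizontal distance between spatula and rest_seat below 0.015 m and z of spatula in the frame of rest_seat between -0.004 and 0.004 m and angle between the x axis of spatula and the x axis of rest, either way round below 0.1 rad and x of spatula_grip in the frame of rest below -0.1 m and angle between spatula's own z axis and vertical below 0.06 rad and value of joint heat_switch above 1.4 rad and distance of each of flux_tin, solder_reel, cutters from where it was at the start of the episode below 0.03 m); the robot touches nothing.
It fails at once if the gripper or arm touches the board or the choke (contact force between any of the fingers, the arm and board above 0.3 N or contact force between any of the fingers, the arm and choke above 0.3 N).
It fails at once if the board is tilted by more than 0.2 rad (about 11 degrees) (angle between board's own z axis and vertical above 0.2 rad).
It fails at once if the choke leaves its pads (more than 5 mm from them) (distance between choke and choke_pads above 0.005 m).
It fails at once if the preheater is switched on (past 0.5 rad) while the board is not lying in place on its rails (value of joint heat_switch above 0.5 rad and not (x of board in the frame of rails_mid between -0.015 and 0.015 m and y of board in the frame of rails_mid between -0.008 and 0.008 m and z of board in the frame of rails_mid between -0.003 and 0.003 m and angle between board's own z axis and vertical below 0.05 rad and contact force between board and preheater above 0.15 N)).
It fails at once if the tin, the reel or the cutters are moved by more than 30 mm (distance of any of flux_tin, solder_reel, cutters from where it was at the start of the episode above 0.03 m).
It also fails if it takes over 72 s, if anything falls off the work surface, if the arm or the gripper's body presses on something with over 40 N, if the wrist force passes 120 N, or if a joint passes its speed limit or range.

## Working session

There is one attempt and no reset: what is moved stays moved. The work goes in short steps, Python scripts to look and compute and a shell command to move; the robot and the scene stay as the last step left them, time stands still between calls to the robot, and variables do not carry over. Pictures are saved under pics/ and viewed, at most 10 in all, crops included, and the job is handed in when it is done.

```bash
ls; mkdir -p pics
python3 - <<'E'
from rig import telemetry, read_camera, order, ctrl
import cv2,numpy as np
print(telemetry.state(), ctrl.tcp_to_tips)
for n in ("scene","side"):
    c=read_camera(n); cv2.imwrite(f"pics/{n}0.png",c["image"]); np.savez(f"pics/{n}0.npz",**c)
    print(n,c["fx"],c["fy"],c["cx"],c["cy"],c["dist"],c["world_to_cam"])
E
```

```text
pics
{'clock': 0.0, 'joints': array([ 1.25939476e+00,  3.00479266e-01,  1.52160842e+00,  8.20019345e-06,
        1.32070271e+00, -6.65836621e-02]), 'joint_vel': array([-1.53411828e-03,  4.89121796e-04,  4.72473070e-05, -8.70120044e-04,
       -1.24800937e-03,  2.94588317e-04]), 'tau': array([-1.12147365e-03, -5.43505597e+01, -3.61784327e+01, -1.35638620e-04,
        4.14547365e-03,  2.78699508e-05]), 'ee_pos': array([0.13323308, 0.53339008, 0.24970526]), 'eef_rot': array([-1.16410024e-04,  1.22104472e-01,  9.92517073e-01, -5.87457096e-04]), 'force': array([-0.51206706, -0.38886806,  0.50011194]), 'ft_torque': array([-0.00151108,  0.03039052,  0.04265366]), 'gripper_force': 0.0, 'grip_width': 0.08545814831940184} 0.019
scene 424.4162660873114 424.4162660873114 318.53673766285044 195.79807198894372 [-0.05661758  0.          0.          0.          0.        ] [[ 0.61584861  0.78785388 -0.00409294 -0.28311761]
 [-0.61785398  0.48617371  0.61797378  0.36511427]
 [ 0.48886292 -0.37804945  0.78618805 -1.39219649]
 [ 0.          0.          0.          1.        ]]
side 370.91856309450424 370.91856309450424 318.9746838676724 203.95688271122575 [-0.08688235  0.          0.          0.          0.        ] [[-0.96937126 -0.24507192 -0.01609674  0.56338457]
 [ 0.16861557 -0.71174022  0.68190516 -0.21192634]
 [-0.17857251  0.6583051   0.73126346 -0.77536974]
 [ 0.          0.          0.          1.        ]]
```

View pics/scene0.png

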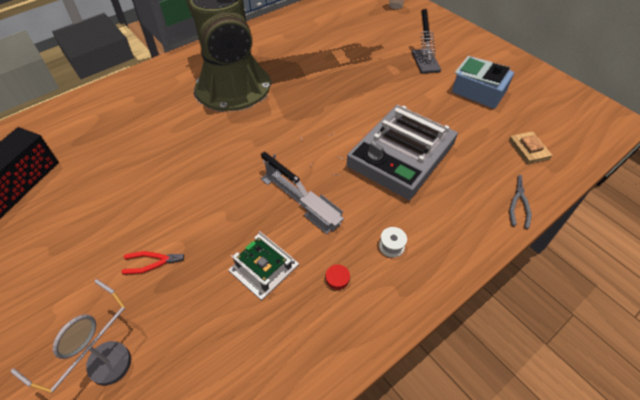

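View pics/side0.png

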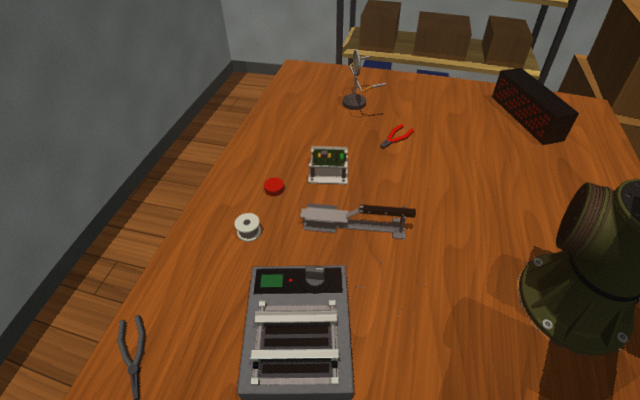

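The scene view shows the spatula from (262,155) to its tip at (340,220). The board is at (263,257), the preheater at (402,150) and its switch at (376,150). Next I'll build an orthographic map from the depth.

```bash
cat > h.py <<'E'
import numpy as np,cv2
from rig import telemetry, read_camera
def cloud(c):
    d=c["range_z"]; h,w=d.shape
    K=np.array([[c["fx"],0,c["cx"]],[0,c["fy"],c["cy"]],[0,0,1.]])
    uv=np.stack(np.meshgrid(np.arange(w),np.arange(h)),-1).reshape(-1,1,2).astype(float)
    n=cv2.undistortPointsIter(uv,K,np.asarray(c["dist"],float),None,None,(3,50,1e-10))[:,0]
    z=d.reshape(-1).astype(float); ok=z>0
    P=np.c_[n[:,0]*z,-n[:,1]*z,-z,np.ones_like(z)]
    W=(P@np.linalg.inv(c["world_to_cam"]).T)[:,:3]
    return W[ok],c["image"].reshape(-1,3)[ok]
E
python3 - <<'E'
from h import *
x0,x1,y0,y1,s=0.2,0.85,-0.55,0.45,800
W=[];C=[]
for n in("side","scene"):
    w,c=cloud(np.load(f"pics/{n}0.npz"))
    t=w[(np.abs(w[:,2])<.012)&(w[:,0]>.3)&(w[:,0]<.8)&(abs(w[:,1])<.4)]
    print(n,len(t),np.median(t[:,2]),t[:,2].std())
    W.append(w);C.append(c)
np.savez("pics/cl.npz",side=W[0],scene=W[1],cs=C[0],cc=C[1])
out=[]
for w,c in zip(W,C):
    m=(w[:,0]>x0)&(w[:,0]<x1)&(w[:,1]>y0)&(w[:,1]<y1)&(w[:,2]<.2)
    w=w[m];c=c[m];o=np.argsort(w[:,2]);w=w[o];c=c[o]
    im=np.zeros((int((x1-x0)*600),int((y1-y0)*600),3),np.uint8)
    for p,q in zip(w,c):
        r=int((x1-p[0])*600);k=int((y1-p[1])*600)
        cv2.rectangle(im,(k-1,r-1),(k+1,r+1),q.tolist(),-1)
    out.append(im)
im=np.vstack(out); im=cv2.resize(im,(int(im.shape[1]*.76),int(im.shape[0]*.76)));print(im.shape)
cv2.imwrite("pics/top.png",im)
E
```

```text
side 38879 0.0005098351133592249 0.0018441163770609435
scene 36184 -0.00032094645610752925 0.0022631988171188254
(591, 456, 3)
```

View pics/top.png

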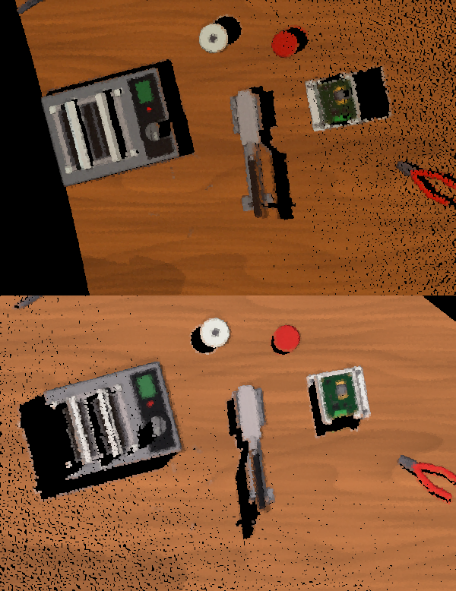

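The top map shows the spatula near x=0.51, y=-0.10, the board near (0.63,-0.30), and the preheater near (0.58,0.19). All have small yaw. Next I'll fit the poses.

```bash
python3 - <<'E'
from h import *
f=np.load("pics/cl.npz")
def rect(name,w,box,zr,extra=None):
    m=(w[:,0]>box[0])&(w[:,0]<box[1])&(w[:,1]>box[2])&(w[:,1]<box[3])&(w[:,2]>zr[0])&(w[:,2]<zr[1])
    if extra is not None:m&=extra
    p=w[m]
    if len(p)<10: print(name,len(p));return
    # trimmed rect: robust via PCA angle + percentile; use minAreaRect
    (cx,cy),(a,b),t=cv2.minAreaRect(p[:,:2].astype(np.float32)*1000)
    t=(t+45)%90-45
    v=np.linalg.eigh(np.cov(p[:,:2].T))[1][:,1]
    print(name,len(p),"c",round(cx,1),round(cy,1),"size",round(a,1),round(b,1),"deg",round(t,2),"pca",round(np.degrees(np.arctan2(v[1],v[0])),2),"mean",(p.mean(0)*1000).round(1))
for n,k in(("side","cs"),("scene","cc")):
    w=f[n];c=f[k].astype(int);print(n)
    dark=c.max(1)<70
    green=(c[:,1]>c[:,2]+15)&(c[:,1]>c[:,0]+10)
    spb=(.35,.68,-.16,-.05)
    rect("handle",w,spb,(.062,.08))
    rect("blade",w,(.54,.68,-.16,-.05),(.024,.0345))
    rect("standbase",w,(.5,.75,-.4,-.22),(.005,.015))
    rect("lips",w,(.5,.75,-.4,-.22),(.0485,.056),c.min(1)>140)
    rect("board",w,(.5,.75,-.4,-.22),(.043,.052),green)
    rect("choke?",w,(.5,.75,-.4,-.22),(.054,.070))
    rect("prehous",w,(.4,.8,.0,.4),(.046,.064))
    rect("lipsP",w,(.4,.8,.0,.4),(.090,.1),c.min(1)>140)
    rect("bar",w,(.4,.8,.05,.14),(.092,.108),c.max(1)<140)
E
cat > /tmp/x.py <<'E'
E
```

```text
side
handle 415 c 440.7 -106.4 size 132.9 38.8 deg 13.04 pca -172.65 mean [ 440.  -109.4   69. ]
blade 676 c 595.1 -94.1 size 113.2 54.8 deg 5.46 pca -173.47 mean [595.6 -94.   30.7]
standbase 540 c 630.0 -287.5 size 113.5 120.2 deg 9.58 pca -162.15 mean [ 622.2 -259.6    8.8]
lips 1
board 11 c 589.4 -303.8 size 7.4 38.1 deg 20.5 pca 109.2 mean [ 590.9 -309.    47. ]
choke? 49 c 629.4 -276.4 size 88.6 59.2 deg 13.6 pca -169.58 mean [ 624.5 -288.2   56. ]
prehous 10990 c 572.1 208.1 size 200.5 261.5 deg 15.1 pca 108.81 mean [566.9 224.9  57. ]
lipsP 229 c 561.2 248.1 size 148.3 83.0 deg 14.79 pca 177.12 mean [560.1 262.7  92.3]
bar 136 c 560.8 110.0 size 35.3 14.5 deg 2.17 pca -176.33 mean [560.7 111.4  98.9]
scene
handle 300 c 444.5 -117.7 size 133.6 37.8 deg 0.18 pca -172.88 mean [ 446.4 -115.6   68.5]
blade 728 c 594.7 -95.1 size 113.4 55.2 deg 6.13 pca -172.0 mean [596.9 -94.7  29.6]
standbase 836 c 604.0 -305.1 size 176.2 121.1 deg 16.39 pca 56.21 mean [ 650.1 -313.5    8. ]
lips 116 c 629.8 -292.4 size 98.9 88.4 deg 9.7 pca 94.48 mean [ 632.7 -284.3   50.9]
board 752 c 630.0 -293.5 size 88.2 66.8 deg 10.76 pca -161.41 mean [ 630.4 -293.4   47.4]
choke? 116 c 608.0 -293.5 size 44.9 95.1 deg -28.09 pca 174.28 mean [ 622.1 -298.2   56.7]
prehous 4058 c 574.2 203.5 size 201.1 260.9 deg 15.11 pca 99.53 mean [590.5 182.2  55.6]
lipsP 54 c 575.7 200.0 size 145.5 171.9 deg 15.05 pca -150.36 mean [572.8 216.8  92.5]
bar 70 c 562.4 106.9 size 38.7 16.5 deg 3.94 pca -173.41 mean [565.5 105.6  97.9]
```

```bash
python3 -m creep '{"twist":[[0,0,0],[0,0,0],[0,0,0],[0,0,0],[0,0,0]],"offset":[[-0.9,-0.98,0],[-0.9,-0.98,0],[-0.9,-0.98,0],[-0.9,-0.98,0],[-0.9,-0.98,0]],"claw":[100,100,100,100,100]}'
python3 -m creep '{"twist":[[0,0,0],[0,0,0],[0,0,0],[0,0,0],[0,0,0]],"offset":[[-0.9,-0.98,0],[-0.9,-0.98,0],[-0.9,-0.98,0],[-0.9,-0.98,0],[-0.9,-0.98,0]],"claw":[100,100,100,100,100]}'
python3 -m creep '{"twist":[[0,0,0],[0,0,0],[0,0,0],[0,0,0],[0,0,0]],"offset":[[-0.9,-0.98,0],[-0.9,-0.98,0],[-0.9,-0.98,0],[-0.9,-0.98,0],[-0.9,-0.98,0]],"claw":[100,100,100,100,100]}'
python3 -m creep '{"twist":[[0,0,0],[0,0,0],[0,0,0],[0,0,0],[0,0,0]],"offset":[[-0.9,-0.98,0],[-0.9,-0.98,0],[-0.9,-0.98,0],[-0.9,-0.98,0],[-0.9,-0.98,0]],"claw":[100,100,100,100,100]}'
python3 -m creep '{"twist":[[0,0,1],[0,0,1],[0,0,1],[0,0,1],[0,0,1]],"offset":[[-0.9,-0.98,0],[0,0,0],[0,0,0],[0,0,0],[0,0,0]],"claw":[100,100,100,100,100]}'
python3 -m creep '{"twist":[[0,0,1],[0,0,1],[0,0,1],[0,0,1],[0,0,1]],"offset":[[0,0,0],[0,0,0],[0,0,0],[0,0,0],[0,0,0]],"claw":[100,100,100,100,100]}'
python3 -m creep '{"twist":[[0,0,1],[0,0,1],[0,0,1],[0,0,1],[0,0,1]],"offset":[[0,0,0],[0,0,0],[0,0,0],[0,0,0],[0,0,0]],"claw":[100,100,100,100,100]}'
python3 -m creep '{"twist":[[0,0,1],[0,0,1],[0,0,1],[0,0,1],[0,0,1]],"offset":[[0,0,0],[0,0,0],[0,0,0],[0,0,0],[0,0,0]],"claw":[100,100,100,100,100]}'
python3 -m creep '{"twist":[[0,0,1],[0,0,1],[0,0,1],[0,0,1],[0,0,1]],"offset":[[0,0,0],[0,0,0],[0,0,0],[0,0,0],[0,0,0]],"claw":[100,100,100,100,100]}'
python3 -m creep '{"twist":[[0,0,1],[0,0,0.5],[0,0,0]],"offset":[[0,0,0],[0,0,0],[0,0,0]],"claw":[100,100,100]}'
```

```text
clock: 0.52
ee_pos: [0.213, 0.3859, 0.25]
eef_rot: [-0.0, 0.122, 0.993, -0.0]
force: [0.4, -0.1, 0.3]
grip_width: 0.0856
gripper_force: 0.0
clock: 0.93
ee_pos: [0.2925, 0.2398, 0.2502]
eef_rot: [-0.0, 0.122, 0.993, -0.0]
force: [-0.1, 0.5, 0.6]
grip_width: 0.0857
gripper_force: 0.0
clock: 1.35
ee_pos: [0.372, 0.0936, 0.2503]
eef_rot: [0.0, 0.122, 0.993, 0.0]
force: [0.9, 0.9, -0.5]
grip_width: 0.0854
gripper_force: 0.0
clock: 1.77
ee_pos: [0.4515, -0.0526, 0.2501]
eef_rot: [-0.0, 0.122, 0.993, 0.0]
force: [0.1, 1.1, -0.9]
grip_width: 0.0852
gripper_force: 0.0
clock: 2.18
ee_pos: [0.4669, -0.0803, 0.2499]
eef_rot: [-0.0, 0.377, 0.926, -0.0]
force: [-0.3, 0.3, 0.3]
grip_width: 0.0855
gripper_force: 0.0
clock: 2.6
ee_pos: [0.4669, -0.0801, 0.25]
eef_rot: [-0.0, 0.604, 0.797, -0.0]
force: [-0.7, -0.1, -0.6]
grip_width: 0.0858
gripper_force: 0.0
clock: 3.02
ee_pos: [0.4669, -0.0801, 0.25]
eef_rot: [-0.0, 0.79, 0.613, -0.0]
force: [0.4, 0.1, -0.5]
grip_width: 0.0854
gripper_force: 0.0
clock: 3.43
ee_pos: [0.4669, -0.0801, 0.25]
eef_rot: [-0.0, 0.922, 0.388, -0.0]
force: [0.1, 0.1, 0.7]
grip_width: 0.0857
gripper_force: 0.0
clock: 3.85
ee_pos: [0.4669, -0.0801, 0.25]
eef_rot: [-0.0, 0.991, 0.136, -0.0]
force: [0.1, -0.7, -0.4]
grip_width: 0.0856
gripper_force: 0.0
clock: 4.1
ee_pos: [0.4669, -0.0801, 0.25]
eef_rot: [-0.0, 0.998, 0.06, -0.0]
force: [0.3, 0.4, -0.5]
grip_width: 0.0852
gripper_force: 0.0
```

Run:
```python
from h import *
c=read_camera("wrist"); cv2.imwrite("pics/w1.png",c["image"]); np.savez("pics/w1.npz",**c)
w,col=cloud(c); print(w[:,2].min(),np.median(w[:,2]),np.linalg.inv(c["world_to_cam"])[:3].round(3).tolist())
t=np.radians(6.9);ex=np.array([np.cos(t),np.sin(t)]);ey=np.array([-ex[1],ex[0]])
o=np.array([.609,-.0925]); q=(w[:,:2]-o)@np.c_[ex,ey]
m=(abs(q[:,1])<.04)&(q[:,0]>-.25)&(q[:,0]<.06)
q=q[m];z=w[m,2]
tm=(w[:,2]<.01)&(w[:,2]>-.01);print("table",np.median(w[tm,2]))
for a in np.arange(-.24,.06,.015):
    k=(q[:,0]>a)&(q[:,0]<a+.015)
    for lo,hi,n in((.06,.08,"H"),(.024,.0335,"B")):
        s=k&(z>lo)&(z<hi)
        if s.sum()>10: y=q[s,1]*1000; print(n,round(a*1000),s.sum(),np.percentile(y,[2,98]).round(1),round(np.median(z[s])*1000,1))
h=(z>.063)&(z<.08)&(abs(q[:,1])<.02); print("handle x",np.percentile(q[h,0],[.5,99.5])*1000)
b=(z>.025)&(z<.034)&(abs(q[:,1])<.012)&(q[:,0]>-.06);print("tip",q[b,0].max()*1000)
```

```text
-0.0030284804745997485 0.0012435525986466966 [[0.119, 0.95, 0.29, 0.542], [-0.993, 0.114, 0.034, -0.072], [-0.0, -0.292, 0.956, 0.374]]
table 0.0006475498859189743
H -240 84 [-9.   5.9] 70.3
H -225 170 [-13.8   6.2] 70.5
H -210 251 [-19.5  18.8] 69.8
B -210 26 [-15.3  13.9] 29.9
H -195 185 [-8.8  6.5] 70.3
H -180 195 [-8.5  6.6] 70.3
H -165 200 [-9.1  6.4] 70.3
H -150 206 [-8.4  6.5] 70.5
H -135 219 [-9.   6.7] 70.4
H -120 239 [-8.9  7. ] 70.3
H -105 91 [-9.5  8. ] 69.8
B -75 408 [-19.   17.7] 30.7
B -60 494 [-19.8  17.8] 30.5
B -45 687 [-25.5  22.3] 30.5
B -30 705 [-25.7  22.4] 30.6
B -15 754 [-26.   22.4] 30.5
B 0 772 [-26.   22.5] 30.5
B 15 794 [-25.7  22.5] 30.4
B 30 420 [-14.2  13.4] 30.5
handle x [-232.17160937 -100.37317755]
tip 43.08785313683072
```

View pics/w1.png

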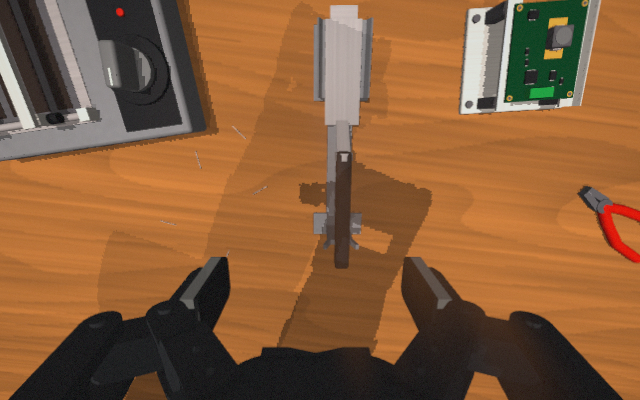

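Wrist view: the handle runs from (343,155) to (343,265), the blade tip is at (343,8), and the board centre is near (545,55). I'll grip now and refit the board from this cloud.

```bash
python3 -m creep '{"twist":[[0,0,0],[0,0,0],[0,0,0],[0,0,0],[0,0,0]],"offset":[[0.21,0.61,0.8],[0.21,0.61,0.8],[0,0,1],[0,0,1],[0,0,1]],"claw":[100,100,100,100,100]}'
python3 -m creep '{"twist":[[0,0,0],[0,0,0],[0,0,0],[0,0,0],[0,0,0]],"offset":[[0,0,1],[0,0,1],[0,0,0.5],[0,0,0.46],[0,0,0]],"claw":[100,100,100,100,100]}'
python3 -m creep '{"twist":[[0,0,0],[0,0,0],[0,0,0],[0,0,0],[0,0,0]],"offset":[[0,0,0],[0,0,0],[0,0,0],[0,0,0],[0,0,0]],"claw":[0,0,0,0,0]}'
python3 -m creep '{"twist":[[0,0,0],[0,0,0],[0,0,0],[0,0,0],[0,0,0]],"offset":[[0,0,0],[0,0,0],[0,0,0],[0,0,0],[0,0,0]],"claw":[0,0,0,0,0]}'
python3 - <<'E'
from h import *
w,c=cloud(np.load("pics/w1.npz"));c=c.astype(int)
green=(c[:,1]>c[:,2]+15)&(c[:,1]>c[:,0]+10)
box=(w[:,0]>.54)&(w[:,0]<.75)&(w[:,1]<-.2)&(w[:,1]>-.4)
def r(n,m):
    p=w[box&m]; (a,b),s,t=cv2.minAreaRect(p[:,:2].astype(np.float32)*1000); print(n,len(p),round(a,1),round(b,1),np.round(s,1),round((t+45)%90-45,2),np.median(p[:,2]).round(4))
r("board",green&(w[:,2]>.044)&(w[:,2]<.05))
r("lips",(w[:,2]>.049)&(w[:,2]<.055)&(c.min(1)>110))
r("base",(w[:,2]>.0065)&(w[:,2]<.012)&(c.min(1)>110))
E
```

```text
clock: 4.57
ee_pos: [0.481, -0.1092, 0.1341]
eef_rot: [-0.0, 0.998, 0.062, -0.0]
force: [0.6, -0.7, -0.3]
grip_width: 0.0855
gripper_force: 0.0
clock: 4.98
ee_pos: [0.4803, -0.1088, 0.0594]
eef_rot: [-0.001, 0.998, 0.062, -0.001]
force: [0.8, 0.1, -0.1]
grip_width: 0.0855
gripper_force: 0.0
clock: 5.4
ee_pos: [0.4814, -0.1092, 0.0619]
eef_rot: [0.0, 0.998, 0.061, 0.0]
force: [0.2, 0.1, -0.3]
grip_width: 0.0254
gripper_force: 0.0
clock: 5.82
ee_pos: [0.4814, -0.1092, 0.0619]
eef_rot: [0.0, 0.998, 0.061, 0.0]
force: [-1.4, 0.0, 5.8]
grip_width: 0.0152
gripper_force: 59.2
board 5072 629.5 -293.9 [89.8 73.8] 10.88 0.0479
lips 889 626.4 -292.3 [99.6 89.7] 10.23 0.0517
base 3404 628.6 -290.7 [109.6 119.6] 10.33 0.0086
```

```bash
python3 -m creep '{"twist":[[0,0,0],[0,0,0],[0,0,0],[0,0,0],[0,0,0]],"offset":[[0,0,-0.3],[0,0,-0.6],[0,0,-0.9],[0,0,-0.9],[0,0,-0.9]],"claw":[0,0,0,0,0]}'
python3 -m creep '{"twist":[[0,0,-0.3],[0,0,-0.3],[0,0,0],[0,0,0],[0,0,0]],"offset":[[0,0,-0.4],[0,0,0],[-0.3,0.43,0],[-0.53,0.83,0],[-0.53,0.83,0]],"claw":[0,0,0,0,0]}'
python3 -m creep '{"twist":[[0,0,0],[0,0,0],[0,0,0],[0,0,0],[0,0,0]],"offset":[[-0.53,0.83,0],[-0.53,0.83,0],[-0.53,0.83,0],[-0.53,0.83,0],[-0.53,0.83,0]],"claw":[0,0,0,0,0]}'
python3 -m creep '{"twist":[[0,0,0],[0,0,0],[0,0,0],[0,0,0],[0,0,0]],"offset":[[-0.53,0.83,0],[-0.53,0.83,0],[-0.23,0.4,0],[0,0,0],[0,0,0]],"claw":[0,0,0,0,0]}'
cat > w.py <<'E'
from h import *
import sys
n=sys.argv[1]
s=telemetry.state();c=read_camera("wrist"); cv2.imwrite(f"pics/{n}.png",c["image"]); np.savez(f"pics/{n}.npz",**c)
w,col=cloud(c);col=col.astype(int)
q=s["eef_rot"];p=s["ee_pos"]
from scipy.spatial.transform import Rotation as R
r=R.from_quat(np.r_[q[1:],q[0]]);L=(w-p)@r.as_matrix()  # tool frame x fwd,y right,z down
print("tcp",p.round(4),"yaw",np.degrees(np.arctan2(*r.as_matrix()[[1,0],0])).round(2))
b=(L[:,0]>.07)&(L[:,0]<.18)&(abs(L[:,1])<.03)&(abs(L[:,2]-.032)<.012)&(col.max(1)-col.min(1)<40)
if b.sum()>50:
    A=np.c_[L[b][:,:2],np.ones(b.sum())];k=np.linalg.lstsq(A,L[b][:,2],rcond=None)[0]
    print("blade n",b.sum(),"slope x,y rad",k[:2].round(4),"z@x.13",round(k[0]*.13+k[2],4),"tip",np.percentile(L[b][:,0],99.8).round(4))
    for a in(.08,.1,.12,.14,.155):
        m=b&(abs(L[:,0]-a)<.008); print(" x",a,np.percentile(L[m][:,1],[2,98]).round(4) if m.sum()>5 else "")
g=(col[:,1]>col[:,2]+15)&(col[:,1]>col[:,0]+10)
E
python3 w.py w2
python3 - <<'E'
from h import *
w,c=cloud(np.load("pics/w2.npz"));c=c.astype(int)
green=(c[:,1]>c[:,2]+15)&(c[:,1]>c[:,0]+10)
box=(w[:,0]>.54)&(w[:,0]<.75)&(w[:,1]<-.2)&(w[:,1]>-.4)
def r(n,m):
    p=w[box&m]
    if len(p)<20:print(n,len(p));return
    (a,b),s,t=cv2.minAreaRect(p[:,:2].astype(np.float32)*1000); print(n,len(p),round(a,1),round(b,1),np.round(s,1),round((t+45)%90-45,2),np.median(p[:,2]).round(4))
r("board",green&(w[:,2]>.044)&(w[:,2]<.05))
r("lips",(w[:,2]>.049)&(w[:,2]<.055)&(c.min(1)>110))
r("base",(w[:,2]>.0065)&(w[:,2]<.012)&(c.min(1)>110))
E
```

```text
clock: 6.23
ee_pos: [0.4809, -0.109, 0.1526]
eef_rot: [-0.0, 0.998, 0.061, -0.0]
force: [0.2, 0.3, -1.5]
grip_width: 0.0149
gripper_force: 58.5
clock: 6.65
ee_pos: [0.4569, -0.1669, 0.1617]
eef_rot: [0.0, 0.996, 0.093, 0.0]
force: [0.8, -0.7, -1.2]
grip_width: 0.015
gripper_force: 58.6
clock: 7.07
ee_pos: [0.4105, -0.2818, 0.1617]
eef_rot: [0.0, 0.996, 0.092, 0.0]
force: [0.5, 0.3, -0.9]
grip_width: 0.0151
gripper_force: 58.6
clock: 7.48
ee_pos: [0.3889, -0.3372, 0.1613]
eef_rot: [-0.0, 0.996, 0.092, -0.0]
force: [-0.6, 0.5, -1.1]
grip_width: 0.015
gripper_force: 58.6
tcp [ 0.3889 -0.3372  0.1613] yaw 10.52
blade n 9938 slope x,y rad [0.0031 0.0002] z@x.13 0.0316 tip 0.126
 x 0.08 [-0.0175  0.0189]
 x 0.1 [-0.0175  0.0188]
 x 0.12 [-0.0176  0.0187]
 x 0.14 
 x 0.155 
board 0
lips 0
base 0
```

View pics/w2.png

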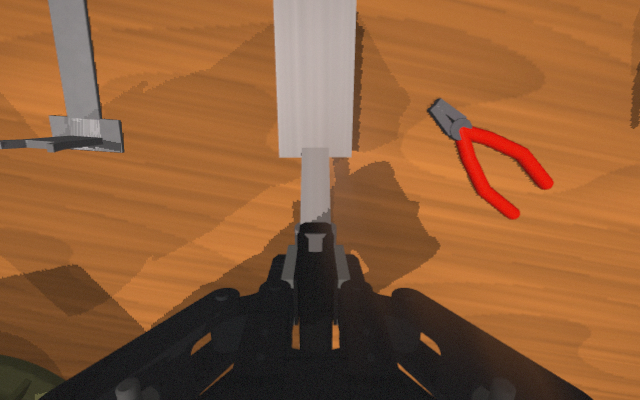

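The blade is level and centred in the grip. Now I'll lower it and slide it in.

```bash
python3 -m creep '{"twist":[[0,0,0],[0,0,0],[0,0,0],[0,0,0],[0,0,0]],"offset":[[0,-0.03,0.7],[0,0,0.9],[0,0,0.9],[0,0,0.8],[0,0,0.37]],"claw":[0,0,0,0,0]}'
python3 -m creep '{"twist":[[0,0,0],[0,0,0],[0,0,0],[0,0,0],[0,0,0]],"offset":[[0,0,0],[0.3,0,0],[0.5,0,0],[0.5,0,0],[0.5,0,0]],"claw":[0,0,0,0,0]}'
python3 -m creep '{"twist":[[0,0,0],[0,0,0],[0,0,0],[0,0,0],[0,0,0]],"offset":[[0.5,0,0],[0.5,0,0],[0.5,0,0],[0.5,0,0],[0.5,0,0]],"claw":[0,0,0,0,0]}'
python3 -m creep '{"twist":[[0,0,0],[0,0,0],[0,0,0],[0,0,0],[0,0,0]],"offset":[[0.5,0,0],[0.25,0,0],[0.06,0,0],[0,0,0],[0,0,0]],"claw":[0,0,0,0,0]}'
python3 w.py w3
python3 - <<'E'
from h import *
from scipy.spatial.transform import Rotation as R
s=telemetry.state();q=s["eef_rot"];r=R.from_quat(np.r_[q[1:],q[0]]).as_matrix()
ims=[]
for n in("wrist","scene"):
    c=np.load("pics/w3.npz") if n=="wrist" else read_camera(n)
    w,col=cloud(c);col=col.astype(int);L=(w-s["ee_pos"])@r
    g=(col[:,1]>col[:,2]+15)&(col[:,1]>col[:,0]+10)&(abs(w[:,2]-.0475)<.004)&(abs(L[:,0]-.117)<.08)&(abs(L[:,1])<.06)
    if g.sum()>20:
        (a,b),sz,t=cv2.minAreaRect(L[g][:,:2].astype(np.float32)*1000);print(n,g.sum(),"board in tool",round(a,1),round(b,1),np.round(sz,1),round((t+45)%90-45,2))
    ims.append(c["image"][150:350,150:450] if n=="scene" else c["image"][:200,170:470])
cv2.imwrite("pics/v3.png",cv2.resize(np.hstack(ims),(800,267)))
E
```

```text
clock: 7.95
ee_pos: [0.3887, -0.3348, 0.0674]
eef_rot: [-0.001, 0.996, 0.093, -0.001]
force: [0.2, 0.0, -1.6]
grip_width: 0.0149
gripper_force: 58.6
clock: 8.37
ee_pos: [0.4351, -0.3282, 0.0706]
eef_rot: [0.001, 0.996, 0.092, 0.001]
force: [-1.1, -0.8, -1.7]
grip_width: 0.0152
gripper_force: 58.6
clock: 8.78
ee_pos: [0.4962, -0.3164, 0.0697]
eef_rot: [0.0, 0.996, 0.092, 0.0]
force: [-0.8, -0.2, -1.3]
grip_width: 0.015
gripper_force: 58.6
clock: 9.2
ee_pos: [0.5142, -0.3132, 0.0694]
eef_rot: [-0.0, 0.996, 0.092, -0.0]
force: [-0.6, -0.0, -1.3]
grip_width: 0.0148
gripper_force: 58.6
tcp [ 0.5142 -0.3132  0.0694] yaw 10.57
blade n 2053 slope x,y rad [-0.1257 -0.0514] z@x.13 0.0171 tip 0.1224
 x 0.08 [-0.0289  0.0291]
 x 0.1 [-0.0176  0.0212]
 x 0.12 [-0.0195  0.0187]
 x 0.14 
 x 0.155 
wrist 14512 board in tool 97.8 1.1 [70.8 51.2] -0.1
scene 756 board in tool 116.8 2.1 [90.6 67.3] 0.83
```

View pics/v3.png

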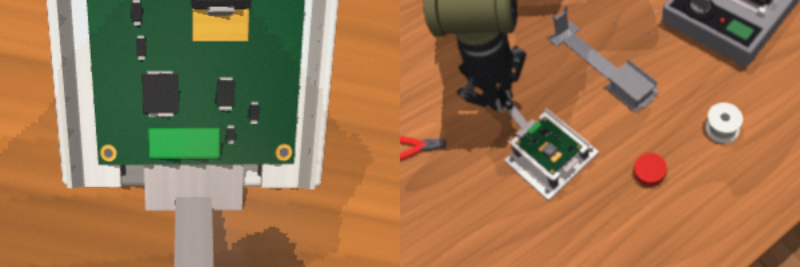

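The wrist crop shows the blade centred under the board, with its rear edge visible in front of the board's near edge. Board centre is 117 mm ahead of the TCP, as planned, so I'll lift gently.

```bash
python3 -m creep '{"twist":[[0,0,0],[0,0,0],[0,0,0],[0,0,0],[0,0,0]],"offset":[[0,0.06,0],[0,0,-0.1],[0,0,-0.08],[0,0,-0.06],[0,0,-0.06]],"claw":[0,0,0,0,0]}'
python3 -m creep '{"twist":[[0,0,0],[0,0,0],[0,0,0],[0,0,0],[0,0,0]],"offset":[[0,0,-0.06],[0,0,-0.06],[0,0,-0.08],[0,0,-0.1],[0,0,-0.1]],"claw":[0,0,0,0,0]}'
python3 -m creep '{"twist":[[0,0,0],[0,0,0],[0,0,0],[0,0,0],[0,0,0]],"offset":[[0,0,-0.12],[0,0,-0.14],[0,0,-0.16],[0,0,-0.18],[0,0,-0.18]],"claw":[0,0,0,0,0]}'
python3 -m creep '{"twist":[[0,0,0],[0,0,0],[0,0,0],[0,0,0],[0,0,0]],"offset":[[0,0,-0.2],[0,0,-0.2],[0,0,-0.2],[0,0,-0.2],[0,0,-0.2]],"claw":[0,0,0,0,0]}'
python3 -m creep '{"twist":[[0,0,0],[0,0,0],[0,0,0],[0,0,0],[0,0,0]],"offset":[[0,0,-0.2],[0,0,-0.2],[0,0,-0.2],[0,0,-0.2],[0,0,-0.2]],"claw":[0,0,0,0,0]}'
python3 -m creep '{"twist":[[0,0,0],[0,0,0],[0,0,0],[0,0,0],[0,0,0]],"offset":[[0,0,-0.15],[0,0,-0.08],[0,0,-0.04],[0,0,0],[0,0,0]],"claw":[0,0,0,0,0]}'
cat > b.py <<'E'
from h import *
import sys
from scipy.spatial.transform import Rotation as R
s=telemetry.state();q=s["eef_rot"];r=R.from_quat(np.r_[q[1:],q[0]]).as_matrix()
for n in("wrist","scene","side"):
    c=read_camera(n);np.savez(f"pics/{n}_{sys.argv[1]}.npz",**c);cv2.imwrite(f"pics/{n}_{sys.argv[1]}.png",c["image"])
    w,col=cloud(c);col=col.astype(int);L=(w-s["ee_pos"])@r
    g=(col[:,1]>col[:,2]+15)&(col[:,1]>col[:,0]+10)&(abs(L[:,2]-.029)<.012)&(abs(L[:,0]-.117)<.07)&(abs(L[:,1])<.055)
    if g.sum()>50:
        (a,b),sz,t=cv2.minAreaRect(L[g][:,:2].astype(np.float32)*1000);k=np.linalg.lstsq(np.c_[L[g][:,:2],np.ones(g.sum())],L[g][:,2],rcond=None)[0]
        print(n,g.sum(),"board in tool",round(a,1),round(b,1),np.round(sz,1),round((t+45)%90-45,2),"slopes",k[:2].round(3),"z@.117",round(k[0]*.117+k[2],4))
print(s["ee_pos"],s["force"],s["clock"])
E
python3 b.py lift
```

```text
clock: 9.72
ee_pos: [0.5147, -0.3148, 0.0774]
eef_rot: [0.0, 0.996, 0.092, 0.0]
force: [-0.4, -0.8, -1.2]
grip_width: 0.0149
gripper_force: 58.6
clock: 10.13
ee_pos: [0.5147, -0.3147, 0.0873]
eef_rot: [-0.0, 0.996, 0.092, -0.0]
force: [0.4, 0.6, -2.3]
grip_width: 0.015
gripper_force: 58.6
clock: 10.55
ee_pos: [0.5147, -0.3147, 0.1071]
eef_rot: [0.0, 0.996, 0.092, 0.0]
force: [0.3, -0.3, -2.3]
grip_width: 0.0151
gripper_force: 58.6
clock: 10.97
ee_pos: [0.5147, -0.3147, 0.1321]
eef_rot: [0.0, 0.996, 0.092, 0.0]
force: [-0.3, 0.9, -2.8]
grip_width: 0.0155
gripper_force: 58.6
clock: 11.38
ee_pos: [0.5147, -0.3147, 0.157]
eef_rot: [0.0, 0.996, 0.092, -0.0]
force: [0.5, 0.6, -2.4]
grip_width: 0.0149
gripper_force: 58.6
clock: 11.8
ee_pos: [0.5146, -0.3146, 0.1631]
eef_rot: [-0.0, 0.996, 0.092, -0.0]
force: [-0.9, 0.9, -1.5]
grip_width: 0.0149
gripper_force: 58.6
wrist 14743 board in tool 98.8 -0.4 [54.  70.1] 0.07 slopes [0.066 0.007] z@.117 0.0299
scene 903 board in tool 116.6 0.9 [68.1 88.2] -0.7 slopes [0.033 0.004] z@.117 0.0294
[ 0.5146235  -0.31463025  0.16310905] [-0.94411444  0.91876589 -1.5270069 ] 11.8
```

```bash
cat > sl.py <<'E'
from h import *
import sys
def fit(f,zc,cx,cy,yaw):
    w,c=cloud(np.load(f));c=c.astype(int)
    t=np.radians(yaw);e=np.array([[np.cos(t),np.sin(t)],[np.sin(t),-np.cos(t)]])
    L=np.c_[(w[:,:2]-[cx,cy])@e.T,w[:,2]-zc]
    g=(c[:,1]>c[:,2]+15)&(c[:,1]>c[:,0]+10)&(abs(L[:,2])<.008)&(abs(L[:,0])<.043)&(abs(L[:,1])<.033)&(c[:,1]<130)
    P=L[g]
    for _ in range(8):
        A=np.c_[P[:,:2],np.ones(len(P))];k=np.linalg.lstsq(A,P[:,2],rcond=None)[0];d=P[:,2]-A@k;P=P[abs(d)<max(.0008,1.5*np.median(abs(d)))]
    print(f,len(P),"dz/dx,dz/dright",k[:2].round(4),"z0",round(k[2]+zc,4))
if __name__=="__main__":
    fit(sys.argv[1],*map(float,sys.argv[2:]))
E
python3 sl.py pics/w3.npz .0474 .629 -.2935 10.5; python3 sl.py pics/wrist_lift.npz .1337 .629 -.2935 10.5
python3 sl.py pics/scene0.npz .0474 .629 -.2935 10.5;python3 sl.py pics/scene_lift.npz .1337 .629 -.2935 10.5
```

```text
pics/w3.npz 9816 dz/dx,dz/dright [-0.0012 -0.    ] z0 0.048
pics/wrist_lift.npz 9135 dz/dx,dz/dright [-0.0062 -0.0007] z0 0.1336
pics/scene0.npz 319 dz/dx,dz/dright [-0.0014 -0.0031] z0 0.0475
pics/scene_lift.npz 359 dz/dx,dz/dright [-0.0069  0.0014] z0 0.1332
```

The board is within 0.005 rad of level, so I'll carry it gently to the preheater.

```bash
python3 -m creep '{"twist":[[0,0,0],[0,0,0],[0,0,0],[0,0,0],[0,0,0]],"offset":[[0.006,-0.1,0],[0.012,-0.2,0],[0.018,-0.3,0],[0.024,-0.4,0],[0.03,-0.5,0]],"claw":[0,0,0,0,0]}'
python3 -m creep '{"twist":[[0,0,0],[0,0,0],[0,0,0],[0,0,0],[0,0,0]],"offset":[[0.036,-0.6,0],[0.036,-0.6,0],[0.036,-0.6,0],[0.036,-0.6,0],[0.036,-0.6,0]],"claw":[0,0,0,0,0]}'
python3 -m creep '{"twist":[[0,0,0],[0,0,0],[0,0,0],[0,0,0],[0,0,0]],"offset":[[0.036,-0.6,0],[0.036,-0.6,0],[0.036,-0.6,0],[0.036,-0.6,0],[0.036,-0.6,0]],"claw":[0,0,0,0,0]}'
python3 -m creep '{"twist":[[0,0,0],[0,0,0],[0,0,0],[0,0,0],[0,0,0]],"offset":[[0.036,-0.6,0],[0.036,-0.6,0],[0.036,-0.6,0],[0.036,-0.6,0],[0.036,-0.6,0]],"claw":[0,0,0,0,0]}'
python3 -m creep '{"twist":[[0,0,0],[0,0,0],[0,0,0],[0,0,0],[0,0,0]],"offset":[[0.036,-0.6,0],[0.036,-0.6,0],[0.036,-0.6,0],[0.036,-0.6,0],[0.036,-0.6,0]],"claw":[0,0,0,0,0]}'
python3 -m creep '{"twist":[[0,0,0],[0,0,0],[0,0,0],[0,0,0],[0,0,0]],"offset":[[0.036,-0.6,0],[0.036,-0.6,0],[0.036,-0.6,0],[0.036,-0.6,0],[0.036,-0.6,0]],"claw":[0,0,0,0,0]}'
python3 -m creep '{"twist":[[0,0,0],[0,0,0],[0,0,0],[0,0,0],[0,0,0]],"offset":[[0.036,-0.6,0],[0.036,-0.6,0],[0.036,-0.6,0],[0.036,-0.6,0],[0.036,-0.6,0]],"claw":[0,0,0,0,0]}'
python3 -m creep '{"twist":[[0,0,0],[0,0,0],[0,0,0],[0,0,0],[0,0,0]],"offset":[[0.03,-0.5,0],[0.026,-0.44,0],[0.02,-0.34,0],[0.014,-0.24,0],[0.008,-0.14,0]],"claw":[0,0,0,0,0]}'
python3 -m creep '{"twist":[[0,0,-0.1],[0,0,-0.15],[0,0,-0.2],[0,0,-0.2],[0,0,-0.11]],"offset":[[0,-0.08,0],[0,0,0],[0,0,0],[0,0,0],[0,0,0]],"claw":[0,0,0,0,0]}'
python3 -m creep '{"twist":[[0,0,0],[0,0,0]],"offset":[[0,0,0],[0,0,0]],"claw":[0,0]}'
python3 b.py hov
```

```text
clock: 12.37
ee_pos: [0.5098, -0.2764, 0.1632]
eef_rot: [-0.0, 0.996, 0.092, -0.0]
force: [0.8, -0.0, -2.0]
grip_width: 0.0149
gripper_force: 58.5
clock: 12.78
ee_pos: [0.5004, -0.2012, 0.1634]
eef_rot: [0.0, 0.996, 0.092, 0.0]
force: [-0.2, -0.6, -1.7]
grip_width: 0.015
gripper_force: 58.5
clock: 13.2
ee_pos: [0.491, -0.1268, 0.1633]
eef_rot: [-0.0, 0.996, 0.092, -0.0]
force: [1.2, 0.7, -1.3]
grip_width: 0.015
gripper_force: 58.5
clock: 13.62
ee_pos: [0.4816, -0.0523, 0.1633]
eef_rot: [0.0, 0.996, 0.092, 0.0]
force: [1.1, -0.2, -1.1]
grip_width: 0.0148
gripper_force: 58.5
clock: 14.03
ee_pos: [0.4722, 0.0222, 0.1633]
eef_rot: [-0.0, 0.996, 0.092, 0.0]
force: [0.1, -0.1, -1.3]
grip_width: 0.0151
gripper_force: 58.5
clock: 14.45
ee_pos: [0.4627, 0.0967, 0.1633]
eef_rot: [-0.0, 0.996, 0.092, 0.0]
force: [-1.0, 0.9, -1.9]
grip_width: 0.015
gripper_force: 58.5
clock: 14.87
ee_pos: [0.4533, 0.1712, 0.1633]
eef_rot: [-0.0, 0.996, 0.092, 0.0]
force: [0.1, -0.5, -1.7]
grip_width: 0.0148
gripper_force: 58.5
clock: 15.28
ee_pos: [0.4485, 0.2118, 0.1633]
eef_rot: [0.0, 0.996, 0.092, -0.0]
force: [-0.6, 1.2, -1.6]
grip_width: 0.0154
gripper_force: 58.6
clock: 15.7
ee_pos: [0.4485, 0.2128, 0.1633]
eef_rot: [0.0, 0.991, 0.133, 0.0]
force: [-1.1, -0.1, -1.3]
grip_width: 0.0149
gripper_force: 58.5
clock: 15.87
ee_pos: [0.4485, 0.213, 0.1633]
eef_rot: [0.0, 0.991, 0.132, 0.0]
force: [0.5, 0.4, -2.4]
grip_width: 0.0148
gripper_force: 58.5
wrist 14898 board in tool 98.7 -0.1 [70.8 53.8] -0.06 slopes [0.066 0.007] z@.117 0.0298
scene 388 board in tool 113.5 2.6 [70.1 91.2] -1.37 slopes [0.032 0.003] z@.117 0.0313
side 1554 board in tool 116.2 -2.4 [70.6 89.3] -0.57 slopes [0.026 0.007] z@.117 0.0293
[0.44845262 0.21297374 0.16328341] [ 0.48990427  0.37805821 -2.36982077] 15.8667
```

View pics/wrist_hov.png

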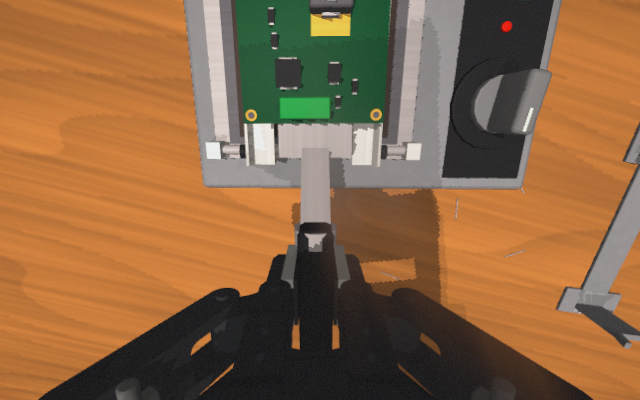

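Wrist view: the board (235–390, 0–125) sits above the rails, whose near ends are at (260,145) and (368,145). Both rails look evenly spaced around the blade. Now I'll measure the rails and housing in tool axes.

```bash
python3 - <<'E'
from h import *
c=np.load("pics/wrist_hov.npz");w,col=cloud(c);col=col.astype(int)
p=np.array([.44845,.21297]);t=2*np.arctan2(.132,.991);print("yaw",np.degrees(t))
e=np.array([[np.cos(t),np.sin(t)],[np.sin(t),-np.cos(t)]]);L=(w[:,:2]-p)@e.T*1000;z=w[:,2]*1000
tb=abs(z)<6;print("table",np.median(z[tb]))
# ledge/lips slices
for a in range(25,125,10):
    m=(L[:,0]>a)&(L[:,0]<a+10)&(z>84)&(z<99)
    y=np.sort(L[m,1]); 
    if len(y)<10: print(a,len(y));continue
    cut=np.where(np.diff(y)>3)[0]; seg=np.split(y,cut+1); print(a,[(s[0].round(1),s[-1].round(1)) for s in seg if len(s)>4])
h=(z>50)&(z<60)&(abs(L[:,1])<250)&(L[:,0]<200)&(L[:,0]>-50)
(a,b),s,tt=cv2.minAreaRect(L[h].astype(np.float32));print("housing",a,b,s,(tt+45)%90-45)
for lo in range(-60,160,30):
    m=h&(L[:,1]>lo)&(L[:,1]<lo+30)
    if m.sum()>10: print(" front edge y",lo,np.percentile(L[m,0],.5).round(1))
for xx in range(20,130,20):
    m=h&(L[:,0]>xx)&(L[:,0]<xx+20)
    if m.sum()>10: print(" sides x",xx,np.percentile(L[m,1],[.3,99.7]).round(1))
m=(z>84)&(z<99)&(abs(L[:,1])<60);print("rail front",np.percentile(L[m,0],[.5,2]))
m=(z>94)&(z<106)&(L[:,1]>100);print("bar",L[m].min(0),L[m].max(0),cv2.minAreaRect(L[m].astype(np.float32)))
E
python3 sl.py pics/wrist_hov.npz .1337 .5615 .2435 15.1
```

```text
yaw 15.174138140665125
table 0.6101180189610478
25 0
35 [(np.float64(-43.6), np.float64(-26.5)), (np.float64(25.8), np.float64(43.0))]
45 [(np.float64(-44.1), np.float64(-26.3)), (np.float64(25.5), np.float64(43.5))]
55 [(np.float64(-44.2), np.float64(-26.2)), (np.float64(25.5), np.float64(43.5)), (np.float64(124.1), np.float64(133.9))]
65 [(np.float64(-44.1), np.float64(-26.3)), (np.float64(25.6), np.float64(43.6)), (np.float64(121.1), np.float64(125.5)), (np.float64(133.5), np.float64(136.6))]
75 [(np.float64(122.2), np.float64(132.1)), (np.float64(135.9), np.float64(138.3))]
85 [(np.float64(123.7), np.float64(129.9)), (np.float64(138.2), np.float64(139.4))]
95 [(np.float64(125.4), np.float64(140.5))]
105 1
115 2
housing 84.83939361572266 39.610816955566406 (133.29432678222656, 260.08087158203125) 0.3050733506679535
 front edge y -60 20.0
 front edge y -30 20.0
 front edge y 0 18.4
 front edge y 30 18.7
 front edge y 60 19.2
 front edge y 90 19.3
 front edge y 120 19.2
 front edge y 150 19.2
 sides x 20 [-88.4 167. ]
 sides x 40 [-88.8 167.5]
 sides x 60 [-88.9 166.8]
 sides x 80 [-88.8 104.2]
 sides x 100 [-88.6 167.8]
 sides x 120 [-88.4 168.1]
rail front [43.85106232 44.17883858]
bar [ 63.56953003 121.11698154] [102.18663062 140.54169295] ((83.00839233398438, 130.76806640625), (38.183250427246094, 15.076476097106934), 8.556528091430664)
pics/wrist_hov.npz 9230 dz/dx,dz/dright [-0.0058 -0.0003] z0 0.1339
```

The board is aligned laterally within about 0.3 mm and needs to go 2 mm forward, then down.

```bash
python3 -m creep '{"twist":[[0,0,0],[0,0,0],[0,0,0],[0,0,0],[0,0,0]],"offset":[[0.04,-0.01,0.06],[0.04,0,0.12],[0,0,0.17],[0,0,0.2],[0,0,0.2]],"claw":[0,0,0,0,0]}'
python3 -m creep '{"twist":[[0,0,0],[0,0,0],[0,0,0],[0,0,0],[0,0,0]],"offset":[[0,0,0.2],[0,0,0.2],[0,0,0.14],[0,0,0.1],[0,0,0.07]],"claw":[0,0,0,0,0]}'
python3 -m creep '{"twist":[[0,0,0],[0,0,0],[0,0,0],[0,0,0],[0,0,0]],"offset":[[0,0,0.06],[0,0,0.06],[0,0,0.06],[0,0,0.06],[0,0,0.06]],"claw":[0,0,0,0,0]}'
python3 -m creep '{"twist":[[0,0,0],[0,0,0],[0,0,0],[0,0,0],[0,0,0]],"offset":[[0,0,0.06],[0,0,0.08],[0,0,0.1],[0,0,0.06],[0,0,0]],"claw":[0,0,0,0,0]}'
python3 b.py low;python3 sl.py pics/wrist_low.npz .0904 .5635 .2438 15.1
python3 - <<'E'
import cv2
a=cv2.imread("pics/wrist_low.png")[:240,150:490];cv2.imwrite("pics/low_c.png",a)
E
```

```text
clock: 16.43
ee_pos: [0.4502, 0.2139, 0.1438]
eef_rot: [0.0, 0.991, 0.132, -0.0]
force: [0.4, -0.2, -1.5]
grip_width: 0.0149
gripper_force: 58.5
clock: 16.85
ee_pos: [0.4502, 0.2139, 0.1264]
eef_rot: [0.0, 0.991, 0.132, -0.0]
force: [0.4, 0.3, -1.5]
grip_width: 0.015
gripper_force: 58.5
clock: 17.27
ee_pos: [0.4503, 0.2139, 0.1193]
eef_rot: [-0.0, 0.991, 0.132, 0.0]
force: [-0.0, 0.3, -1.2]
grip_width: 0.015
gripper_force: 58.6
clock: 17.68
ee_pos: [0.4501, 0.2139, 0.1114]
eef_rot: [0.0, 0.991, 0.132, -0.0]
force: [-0.6, 0.3, -1.6]
grip_width: 0.0151
gripper_force: 58.6
wrist 14673 board in tool 97.3 -0.6 [71.  50.7] -0.01 slopes [ 0.    -0.001] z@.117 0.0204
scene 354 board in tool 112.9 -0.8 [68.5 96.5] -1.58 slopes [ 0.003 -0.004] z@.117 0.023
side 1325 board in tool 116.5 -2.0 [69.7 88.6] -0.88 slopes [ 0.001 -0.001] z@.117 0.0203
[0.45012845 0.21385495 0.11138463] [-0.63391997  0.31885389 -1.57628797] 17.6833
pics/wrist_low.npz 9714 dz/dx,dz/dright [-0.0019  0.0003] z0 0.091
```

View pics/low_c.png

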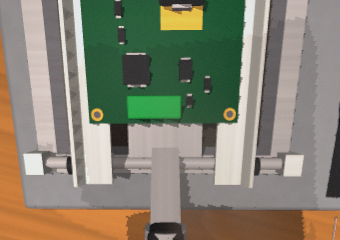

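The crop shows the board lying between the lips on both ledges. Its top is at 90.4 mm and level, and the blade hangs free below, so I'll draw it out.

```bash
python3 -m creep '{"twist":[[0,0,0],[0,0,0],[0,0,0],[0,0,0],[0,0,0]],"offset":[[-0.2,0,0],[-0.4,0,0],[-0.6,0,0],[-0.7,0,0],[-0.7,0,0]],"claw":[0,0,0,0,0]}'
python3 -m creep '{"twist":[[0,0,0],[0,0,0],[0,0,0],[0,0,0],[0,0,0]],"offset":[[-0.7,0,0],[-0.7,0,0],[-0.7,0,0],[-0.5,0,0],[-0.3,0,0]],"claw":[0,0,0,0,0]}'
python3 -m creep '{"twist":[[0,0,0],[0,0,0],[0,0,0],[0,0,0],[0,0,0]],"offset":[[-0.1,0,0],[0,0,-0.5],[0,0,-0.8],[0,0,-0.7],[0,0,0]],"claw":[0,0,0,0,0]}'
python3 - <<'E'
from h import *
for n,dy in(("scene",0),("side",0)):
    c=read_camera(n);w,col=cloud(c);col=col.astype(int)
    t=np.radians(15.17);e=np.array([[np.cos(t),np.sin(t)],[np.sin(t),-np.cos(t)]]);L=(w[:,:2]-[.5630,.2445])@e.T*1000
    g=(col[:,1]>col[:,2]+15)&(col[:,1]>col[:,0]+10)&(abs(w[:,2]-.0904)<.006)&(abs(L[:,1])<60)&(abs(L[:,0])<70)
    print(n,g.sum(),cv2.minAreaRect(L[g].astype(np.float32)),np.median(w[g,2]))
print(telemetry.state()["ee_pos"])
E
python3 w.py out
```

```text
clock: 18.25
ee_pos: [0.3865, 0.1966, 0.1117]
eef_rot: [0.0, 0.991, 0.132, 0.0]
force: [-0.4, -0.2, -0.5]
grip_width: 0.0152
gripper_force: 58.6
clock: 18.67
ee_pos: [0.3162, 0.1776, 0.1118]
eef_rot: [0.0, 0.991, 0.132, -0.0]
force: [-0.7, -0.8, -2.2]
grip_width: 0.0152
gripper_force: 58.6
clock: 19.08
ee_pos: [0.3167, 0.178, 0.1645]
eef_rot: [-0.001, 0.991, 0.132, 0.002]
force: [0.4, -0.6, -1.8]
grip_width: 0.0151
gripper_force: 58.7
scene 366 ((-0.11265945434570312, 0.7810134887695312), (69.51390838623047, 88.70185852050781), 88.08336639404297) 0.08841673355955548
side 1342 ((-0.2442169189453125, -2.251445770263672), (70.37057495117188, 88.89874267578125), 88.8459243774414) 0.09087099393912973
[0.31551488 0.17744705 0.16177437]
tcp [0.3155 0.1774 0.1618] yaw 15.13
blade n 9944 slope x,y rad [0.0028 0.0005] z@x.13 0.0316 tip 0.1259
 x 0.08 [-0.0173  0.019 ]
 x 0.1 [-0.0174  0.0189]
 x 0.12 [-0.0175  0.0189]
 x 0.14 
 x 0.155
```

```bash
python3 -m creep '{"twist":[[0,0,0.4],[0,0,0.6],[0,0,0.35],[0,0,0],[0,0,0]],"offset":[[0,0,0],[0,0,0],[0,0,0],[0.2,0.47,0],[0.4,0.94,0]],"claw":[0,0,0,0,0]}'
python3 -m creep '{"twist":[[0,0,0],[0,0,0],[0,0,0],[0,0,0],[0,0,0]],"offset":[[0.4,0.94,0],[0.4,0.94,0],[0.4,0.94,0],[0.4,0.94,0],[0.4,0.94,0]],"claw":[0,0,0,0,0]}'
python3 -m creep '{"twist":[[0,0,0],[0,0,0],[0,0,0],[0,0,0],[0,0,0]],"offset":[[0.4,0.94,0],[0.4,0.94,0],[0.4,0.94,0],[0.4,0.94,0],[0.4,0.94,0]],"claw":[0,0,0,0,0]}'
python3 -m creep '{"twist":[[0,0,0],[0,0,0],[0,0,0],[0,0,0],[0,0,0]],"offset":[[0.4,0.94,0],[0.2,0.44,0],[0,0,0],[0,0,0],[0,0,0]],"claw":[0,0,0,0,0]}'
cat > tgt.py <<'E'
from h import *
import sys
from scipy.spatial.transform import Rotation as R
s=telemetry.state();q=s["eef_rot"];r=R.from_quat(np.r_[q[1:],q[0]])
yaw=np.degrees(np.arctan2(*r.as_matrix()[[1,0],0]))
t=np.array(list(map(float,sys.argv[1:4])))
print("yaw",yaw.round(2),"pos",s["ee_pos"].round(4),"units",((t-s["ee_pos"])@r.as_matrix()/.025).round(3),"tilt",r.as_matrix()[:2,2].round(4), "j",s["joints"].round(2),s["clock"])
E
python3 tgt.py .4814 -.1092 .0619
```

```text
clock: 19.65
ee_pos: [0.3337, 0.1446, 0.1607]
eef_rot: [0.0, 0.998, 0.062, -0.001]
force: [0.3, 0.1, -1.4]
grip_width: 0.0151
gripper_force: 58.7
clock: 20.07
ee_pos: [0.3985, 0.0324, 0.1606]
eef_rot: [-0.0, 0.998, 0.061, -0.001]
force: [0.4, 0.1, -1.8]
grip_width: 0.0153
gripper_force: 58.7
clock: 20.48
ee_pos: [0.4625, -0.078, 0.1603]
eef_rot: [-0.0, 0.998, 0.061, -0.001]
force: [0.4, 0.2, -1.2]
grip_width: 0.0153
gripper_force: 58.7
clock: 20.9
ee_pos: [0.4809, -0.1083, 0.1611]
eef_rot: [-0.0, 0.998, 0.062, -0.001]
force: [0.2, 0.4, -2.0]
grip_width: 0.0151
gripper_force: 58.7
yaw 7.06 pos [ 0.4809 -0.1083  0.1611] units [0.021 0.039 3.969] tilt [-0.0013  0.0005] j [-0.3   0.27  1.78  0.    1.09  1.15] 20.9
```

```bash
python3 -m creep '{"twist":[[0,0,0],[0,0,0],[0,0,0],[0,0,0],[0,0,0]],"offset":[[0.02,0.04,0.3],[0,0,0.6],[0,0,0.6],[0,0,0.6],[0,0,0.4]],"claw":[0,0,0,0,0]}'
python3 -m creep '{"twist":[[0,0,0],[0,0,0],[0,0,0],[0,0,0],[0,0,0]],"offset":[[0,0,0.3],[0,0,0.2],[0,0,0.2],[0,0,0.2],[0,0,0.2]],"claw":[0,0,0,0,0]}'
python3 -m creep '{"twist":[[0,0,0],[0,0,0]],"offset":[[0,0,0],[0,0,0]],"claw":[0,0]}'
python3 tgt.py .4814 -.1092 .0619; python3 w.py rst0
```

```text
clock: 21.32
ee_pos: [0.4814, -0.1093, 0.0976]
eef_rot: [-0.0, 0.998, 0.062, -0.001]
force: [-0.2, 0.5, -1.5]
grip_width: 0.0148
gripper_force: 58.7
clock: 21.73
ee_pos: [0.4823, -0.1102, 0.0717]
eef_rot: [0.0, 0.998, 0.061, 0.0]
force: [0.2, 0.6, -1.8]
grip_width: 0.0149
gripper_force: 58.7
clock: 21.9
ee_pos: [0.4821, -0.1101, 0.0718]
eef_rot: [-0.0, 0.998, 0.061, -0.0]
force: [0.6, 0.3, -0.8]
grip_width: 0.0149
gripper_force: 58.7
yaw 7.03 pos [ 0.4821 -0.1101  0.0718] units [-0.023 -0.04   0.395] tilt [-0.0001  0.    ] j [-0.3   0.41  1.84  0.    0.89  1.15] 21.9
tcp [ 0.4821 -0.1101  0.0718] yaw 7.03
blade n 13441 slope x,y rad [ 0.045  -0.0373] z@x.13 0.0348 tip 0.1289
 x 0.08 [-0.0266  0.0247]
 x 0.1 [-0.0278  0.0261]
 x 0.12 [-0.0277  0.0263]
 x 0.14 
 x 0.155
```

```bash
python3 -m creep '{"twist":[[0,0,0],[0,0,0],[0,0,0],[0,0,0],[0,0,0]],"offset":[[-0.02,-0.04,0.1],[0,0,0.1],[0,0,0.1],[0,0,0.06],[0,0,0.02]],"claw":[0,0,0,0,0]}'
python3 -m creep '{"twist":[[0,0,0],[0,0,0]],"offset":[[0,0,0],[0,0,0]],"claw":[0,0]}'
python3 tgt.py .4814 -.1092 .0619
```

```text
clock: 22.37
ee_pos: [0.4814, -0.1091, 0.062]
eef_rot: [-0.0, 0.998, 0.061, -0.0]
force: [-0.7, 0.3, -1.2]
grip_width: 0.0154
gripper_force: 58.7
clock: 22.53
ee_pos: [0.4815, -0.1092, 0.0623]
eef_rot: [0.0, 0.998, 0.061, 0.0]
force: [-0.1, 0.7, -0.7]
grip_width: 0.0147
gripper_force: 58.7
yaw 7.03 pos [ 0.4815 -0.1092  0.0623] units [-0.004 -0.002  0.017] tilt [ 0.0001 -0.    ] j [-0.3   0.43  1.84 -0.    0.87  1.15] 22.5333
```

Release, rise, and check the spatula on its rest.

```bash
python3 -m creep '{"twist":[[0,0,0],[0,0,0],[0,0,0],[0,0,0],[0,0,0]],"offset":[[0,0,0],[0,0,0],[0,0,0],[0,0,0],[0,0,0]],"claw":[30,60,100,100,100]}'
python3 -m creep '{"twist":[[0,0,0],[0,0,0],[0,0,0],[0,0,0],[0,0,0]],"offset":[[0,0,0],[0,0,0],[0,0,-0.4],[0,0,-0.9],[0,0,-1]],"claw":[100,100,100,100,100]}'
python3 -m creep '{"twist":[[0,0,0],[0,0,0],[0,0,0],[0,0,0],[0,0,0]],"offset":[[0,0,-1],[0,0,-1],[0,0,-1],[0,0,-0.2],[0,0,0]],"claw":[100,100,100,100,100]}'
python3 - <<'E'
from h import *
c=read_camera("wrist");np.savez("pics/w5.npz",**c)
for f in("w1","w5"):
    w,col=cloud(np.load(f"pics/{f}.npz"))
    t=np.radians(6.9);e=np.array([[np.cos(t),np.sin(t)],[-np.sin(t),np.cos(t)]]);q=(w[:,:2]-[.6101,-.0934])@e.T*1000;z=w[:,2]*1000
    h=(z>63)&(z<80)&(abs(q[:,1])<13)&(q[:,0]<-90);k=h&(q[:,0]>-200)
    b=(z>25)&(z<34)&(abs(q[:,1])<12)&(q[:,0]>-60)&(q[:,0]<60)
    d=(z>24)&(z<34)&(q[:,0]>-66)&(q[:,0]<-52)&(abs(q[:,1])<30)
    print(f,"handle x",np.percentile(q[h,0],[.5,99.5]).round(1),"y",np.percentile(q[k,1],[3,97]).round(1),"z",np.median(z[k]).round(1),"slope",np.polyfit(q[k,0],z[k],1)[0].round(4),"yaw",np.polyfit(q[k,0],q[k,1],1)[0].round(4),"tip",q[b,0].max().round(1),"bladez",np.median(z[b]).round(1),"bladey",np.percentile(q[d,1],[3,97]).round(1))
E
python3 tgt.py .5639 .1081 .2
```

```text
clock: 22.95
ee_pos: [0.4815, -0.1092, 0.0623]
eef_rot: [0.0, 0.998, 0.061, 0.0]
force: [0.4, 0.1, -0.0]
grip_width: 0.0727
gripper_force: 0.0
clock: 23.37
ee_pos: [0.4809, -0.109, 0.1204]
eef_rot: [-0.0, 0.998, 0.061, -0.001]
force: [-0.1, 0.9, -0.3]
grip_width: 0.0855
gripper_force: 0.0
clock: 23.78
ee_pos: [0.482, -0.1093, 0.202]
eef_rot: [0.001, 0.998, 0.061, 0.002]
force: [0.1, -0.7, -1.3]
grip_width: 0.0854
gripper_force: 0.0
w1 handle x [-233.2 -101.4] y [-7.7  7.7] z 70.4 slope -0.0035 yaw 0.0043 tip 42.1 bladez 30.6 bladey [-17.9  17.7]
w5 handle x [-232.6 -101.2] y [-8.9  6.2] z 70.4 slope -0.0073 yaw 0.006 tip 42.6 bladez 30.6 bladey [-18.7  17.2]
yaw 7.03 pos [ 0.4815 -0.1092  0.2003] units [ 4.336 -8.223  0.013] tilt [ 0.0012 -0.0004] j [-0.3   0.22  1.74  0.    1.18  1.15] 23.8333
```

The spatula is back in its place to within about 1 mm. Now I'll move above the switch and half-turn the tool so the clockwise turn stays in joint range.

```bash
python3 -m creep '{"twist":[[0,0,0],[0,0,0],[0,0,0],[0,0,0],[0,0,0]],"offset":[[0.43,-0.82,0],[0.43,-0.82,0],[0.43,-0.82,0],[0.43,-0.82,0],[0.43,-0.82,0]],"claw":[100,100,100,100,100]}'
python3 -m creep '{"twist":[[0,0,0],[0,0,0],[0,0,0],[0,0,0],[0,0,0]],"offset":[[0.43,-0.82,0],[0.43,-0.82,0],[0.43,-0.82,0],[0.43,-0.82,0],[0.43,-0.82,0]],"claw":[100,100,100,100,100]}'
python3 -m creep '{"twist":[[0,0,-1],[0,0,-1],[0,0,-1],[0,0,-1],[0,0,-1]],"offset":[[0,0,0],[0,0,0],[0,0,0],[0,0,0],[0,0,0]],"claw":[100,100,100,100,100]}'
python3 -m creep '{"twist":[[0,0,-1],[0,0,-1],[0,0,-1],[0,0,-1],[0,0,-1]],"offset":[[0,0,0],[0,0,0],[0,0,0],[0,0,0],[0,0,0]],"claw":[100,100,100,100,100]}'
python3 -m creep '{"twist":[[0,0,-1],[0,0,-1],[0,0,-1],[0,0,-1],[0,0,-1]],"offset":[[0,0,0],[0,0,0],[0,0,0],[0,0,0],[0,0,0]],"claw":[100,100,100,100,100]}'
python3 -m creep '{"twist":[[0,0,-1],[0,0,-1],[0,0,-1],[0,0,-1],[0,0,-1]],"offset":[[0,0,0],[0,0,0],[0,0,0],[0,0,0],[0,0,0]],"claw":[100,100,100,100,100]}'
python3 -m creep '{"twist":[[0,0,-1],[0,0,-1],[0,0,-1],[0,0,-1],[0,0,-1]],"offset":[[0,0,0],[0,0,0],[0,0,0],[0,0,0],[0,0,0]],"claw":[100,100,100,100,100]}'
python3 -m creep '{"twist":[[0,0,-1],[0,0,-1],[0,0,-1],[0,0,-1],[0,0,-1]],"offset":[[0,0,0],[0,0,0],[0,0,0],[0,0,0],[0,0,0]],"claw":[100,100,100,100,100]}'
python3 tgt.py .5639 .1081 .093
python3 - <<'E'
from h import *
c=read_camera("wrist");w,col=cloud(c);cv2.imwrite("pics/w6.png",c["image"])
m=(w[:,2]>.096)&(w[:,2]<.106)&(abs(w[:,0]-.5639)<.03)&(abs(w[:,1]-.1081)<.03)
print(m.sum(),cv2.minAreaRect(w[m][:,:2].astype(np.float32)*1000),np.median(w[m,2]) if m.any() else "")
E
```

```text
clock: 24.25
ee_pos: [0.522, 0.0002, 0.1983]
eef_rot: [-0.0, 0.998, 0.061, -0.001]
force: [-0.3, -0.9, 0.3]
grip_width: 0.0855
gripper_force: 0.0
clock: 24.67
ee_pos: [0.5628, 0.1085, 0.1981]
eef_rot: [0.0, 0.998, 0.061, -0.001]
force: [0.3, 0.2, -0.7]
grip_width: 0.0858
gripper_force: 0.0
clock: 25.08
ee_pos: [0.5625, 0.1074, 0.1981]
eef_rot: [-0.0, 0.947, 0.32, -0.001]
force: [-0.4, -0.8, 0.2]
grip_width: 0.0853
gripper_force: 0.0
clock: 25.5
ee_pos: [0.5625, 0.1074, 0.1981]
eef_rot: [-0.001, 0.832, 0.554, -0.001]
force: [-0.1, -0.2, 0.1]
grip_width: 0.0854
gripper_force: 0.0
clock: 25.92
ee_pos: [0.5625, 0.1074, 0.1981]
eef_rot: [-0.001, 0.66, 0.751, -0.001]
force: [0.0, -0.1, -0.4]
grip_width: 0.0855
gripper_force: 0.0
clock: 26.33
ee_pos: [0.5625, 0.1073, 0.1981]
eef_rot: [-0.001, 0.444, 0.896, -0.001]
force: [-0.5, 0.1, -0.9]
grip_width: 0.0858
gripper_force: 0.0
clock: 26.75
ee_pos: [0.5625, 0.1073, 0.1981]
eef_rot: [-0.001, 0.197, 0.98, -0.0]
force: [-0.1, 0.0, -0.7]
grip_width: 0.0854
gripper_force: 0.0
clock: 27.17
ee_pos: [0.5625, 0.1073, 0.1981]
eef_rot: [-0.001, -0.064, 0.998, -0.0]
force: [0.7, -0.1, 0.8]
grip_width: 0.0854
gripper_force: 0.0
yaw -172.67 pos [0.5625 0.1073 0.1981] units [-0.071  0.023  4.203] tilt [-0.0027 -0.0004] j [ 0.12  0.4   1.52 -0.    1.23 -1.57] 27.1667
765 ((562.956787109375, 107.50255584716797), (38.17244338989258, 13.915103912353516), 7.824360370635986) 0.10031106286801295
```

```bash
python3 -m creep '{"twist":[[0,0,0],[0,0,0],[0,0,0],[0,0,0],[0,0,0]],"offset":[[-0.02,0,0.6],[0,0,0.9],[0,0,0.9],[0,0,0.8],[0,0,0.6]],"claw":[100,100,100,100,100]}'
python3 -m creep '{"twist":[[0,0,0],[0,0,0],[0,0,0],[0,0,0],[0,0,0]],"offset":[[0,0,0.4],[0,0,0],[0,0,0],[0,0,0],[0,0,0]],"claw":[100,100,0,0,0]}'
python3 -m creep '{"twist":[[0,0,0],[0,0,0],[0,0,0],[0,0,0],[0,0,0]],"offset":[[0,0,0],[0,0,0],[0,0,0],[0,0,0],[0,0,0]],"claw":[0,0,0,0,0]}'
python3 tgt.py .563 .1077 .093
```

```text
clock: 27.63
ee_pos: [0.5623, 0.1073, 0.1017]
eef_rot: [-0.002, -0.06, 0.998, -0.0]
force: [0.4, 0.2, 0.4]
grip_width: 0.0858
gripper_force: 0.0
clock: 28.05
ee_pos: [0.564, 0.1076, 0.0958]
eef_rot: [0.001, -0.061, 0.998, 0.0]
force: [-0.2, 0.4, -1.2]
grip_width: 0.0518
gripper_force: 0.0
clock: 28.47
ee_pos: [0.5636, 0.1083, 0.0955]
eef_rot: [0.0, -0.061, 0.998, 0.001]
force: [-3.1, 6.1, 5.6]
grip_width: 0.013
gripper_force: 59.0
yaw -172.96 pos [0.5636 0.1083 0.0955] units [ 0.028 -0.019  0.099] tilt [0.0007 0.0012] j [ 0.13  0.52  1.6   0.    1.02 -1.57] 28.4667
```

Gripped with small forces. Turning clockwise.

```bash
python3 -m creep '{"twist":[[0,0,0.6],[0,0,0.9],[0,0,0.9],[0,0,0.9],[0,0,0.9]],"offset":[[0,0,0],[0,0,0],[0,0,0],[0,0,0],[0,0,0]],"claw":[0,0,0,0,0]}'
python3 -m creep '{"twist":[[0,0,0.9],[0,0,0.9],[0,0,0.9],[0,0,0.9],[0,0,0.9]],"offset":[[0,0,0],[0,0,0],[0,0,0],[0,0,0],[0,0,0]],"claw":[0,0,0,0,0]}'
python3 -m creep '{"twist":[[0,0,0.9],[0,0,0.9],[0,0,0.9],[0,0,0.9],[0,0,0.9]],"offset":[[0,0,0],[0,0,0],[0,0,0],[0,0,0],[0,0,0]],"claw":[0,0,0,0,0]}'
python3 -m creep '{"twist":[[0,0,0.4],[0,0,0],[0,0,0]],"offset":[[0,0,0],[0,0,0],[0,0,0]],"claw":[0,0,0]}'
python3 tgt.py .563 .1077 .093; python3 -c "from rig import telemetry as t;print(t.state()['ft_torque'])"
```

```text
clock: 28.88
ee_pos: [0.5635, 0.1076, 0.0955]
eef_rot: [0.0, 0.16, 0.987, -0.0]
force: [-4.5, -0.3, 6.7]
grip_width: 0.0127
gripper_force: 59.3
clock: 29.3
ee_pos: [0.5631, 0.107, 0.0954]
eef_rot: [-0.0, 0.386, 0.922, -0.001]
force: [-8.8, -5.8, 10.5]
grip_width: 0.0128
gripper_force: 59.9
clock: 29.72
ee_pos: [0.5625, 0.1067, 0.0954]
eef_rot: [-0.001, 0.591, 0.807, -0.002]
force: [-15.2, -7.9, 15.0]
grip_width: 0.0128
gripper_force: 60.6
clock: 29.97
ee_pos: [0.5624, 0.1066, 0.0954]
eef_rot: [-0.001, 0.606, 0.796, -0.002]
force: [-13.9, -8.1, 15.6]
grip_width: 0.013
gripper_force: 60.6
yaw 105.41 pos [0.5624 0.1066 0.0954] units [0.035 0.034 0.098] tilt [-0.0033 -0.0016] j [ 0.12  0.52  1.6  -0.    1.03 -0.14] 29.9667
[-1.4252437   2.70122651  0.03775698]
```

```bash
python3 -m creep '{"twist":[[0,0,0],[0,0,0],[0,0,0],[0,0,0],[0,0,0]],"offset":[[0,0,0],[0,0,0],[0,0,0],[0,0,0],[0,0,0]],"claw":[30,60,100,100,100]}'
python3 -m creep '{"twist":[[0,0,0],[0,0,0],[0,0,0],[0,0,0],[0,0,0]],"offset":[[0,0,0],[0,0,-0.4],[0,0,-0.9],[0,0,-1],[0,0,-1]],"claw":[100,100,100,100,100]}'
python3 -m creep '{"twist":[[0,0,0],[0,0,0],[0,0,0],[0,0,0],[0,0,0]],"offset":[[0,0,-1],[0,0,-1],[0,0,-0.6],[0,0,0],[0,0,0]],"claw":[100,100,100,100,100]}'
python3 - <<'E'
from h import *
c=read_camera("wrist");w,col=cloud(c);col=col.astype(int)
m=(w[:,2]>.096)&(w[:,2]<.106)&(abs(w[:,0]-.5639)<.03)&(abs(w[:,1]-.1081)<.03)
r=cv2.minAreaRect(w[m][:,:2].astype(np.float32)*1000);print("bar",r)
t=np.radians(15.15);e=np.array([[np.cos(t),np.sin(t)],[-np.sin(t),np.cos(t)]])
for n in("scene","side"):
    c=read_camera(n);w,col=cloud(c);col=col.astype(int);L=(w[:,:2]-[.5631,.2442])@e.T*1000
    g=(col[:,1]>col[:,2]+15)&(col[:,1]>col[:,0]+10)&(abs(w[:,2]-.0904)<.006)&(abs(L[:,1])<60)&(abs(L[:,0])<70)
    if g.sum()>20: print(n,g.sum(),cv2.minAreaRect(L[g].astype(np.float32)),np.median(w[g,2]))
    cv2.imwrite(f"pics/{n}_end.png",c["image"])
a=cv2.imread("pics/side_end.png")[120:400,180:460];cv2.imwrite("pics/end_c.png",cv2.resize(a,None,fx=2,fy=2))
print(telemetry.state()["ee_pos"],telemetry.state()["clock"])
E
```

```text
clock: 30.38
ee_pos: [0.5636, 0.1076, 0.0948]
eef_rot: [0.0, 0.606, 0.796, 0.0]
force: [0.3, -0.5, 0.1]
grip_width: 0.073
gripper_force: 0.0
clock: 30.8
ee_pos: [0.5634, 0.1075, 0.1789]
eef_rot: [-0.0, 0.606, 0.796, -0.0]
force: [0.5, -0.2, -0.6]
grip_width: 0.0852
gripper_force: 0.0
clock: 31.22
ee_pos: [0.5636, 0.1075, 0.2432]
eef_rot: [0.001, 0.606, 0.796, 0.001]
force: [0.0, 0.3, -0.0]
grip_width: 0.0855
gripper_force: 0.0
bar ((563.6449584960938, 107.54338073730469), (13.094782829284668, 37.64862060546875), 14.975497245788574)
scene 374 ((0.12270355224609375, -0.35935211181640625), (89.33514404296875, 68.61930847167969), 2.1305618286132812) 0.08872712023741419
side 1362 ((-0.3261680603027344, 2.8216781616210938), (89.11251831054688, 69.24251556396484), 0.7315688729286194) 0.09093744057756792
[0.56316112 0.10745174 0.2412332 ] 31.3667
```

View pics/end_c.png

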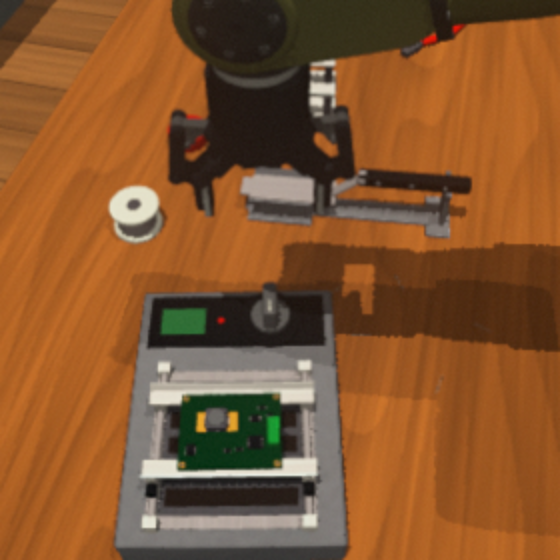

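The side crop shows the board flat on both rails with its choke on the pads at (217,420). The switch bar is turned a full quarter at (270,305), the spatula is on its rest, and the gripper is clear. Handing in.

```bash
python3 -c "
from rig import order;print(order.job_done())"
```

```text
the job is handed in; nothing more can be done
None
```

I handed the job in at about 31 s. The last images show the board flat and centred on both preheater rails with the choke on its pads, the spatula back on its rest and the switch turned fully on; the hand-in gave no verdict.

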